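# Pack the charged batteries into the carrying rack in reverse order

## Task

Move the four battery packs from the chargers into the pockets of the grey carrying rack, in the reverse order: the pack nearest the orange end of the charger rail goes into the pocket furthest from the orange end of the carrying rack, the next one beside it, and so on, so that the pack furthest from orange on the rail ends up nearest to orange in the rack. Keep every pack upright, set it down on the floor of its pocket rather than dropping it, and let go of it.

Things in the scene. Friction and masses are not known exactly. Their poses are not given: they have to be found in the camera images.
- pack_red: Loose battery pack, an upright box 56 mm (its x) by 40 mm (its y) by 72 mm tall, 0.28 to 0.56 kg; lower 40 mm black, upper 32 mm red, two thin black strips on top. Origin at the centre of its underside, z up. Stands roughly centred on the charger of its own colour, its y along the row; packs are 62 mm apart, with a gap of only about 20 mm along the row but free room on both x sides.
- pack_yellow: Loose battery pack, an upright box 56 mm (its x) by 40 mm (its y) by 72 mm tall, 0.28 to 0.56 kg; lower 40 mm black, upper 32 mm yellow, two thin black strips on top. Origin at the centre of its underside, z up. Stands roughly centred on the charger of its own colour, its y along the row; packs are 62 mm apart, with a gap of only about 20 mm along the row but free room on both x sides.
- pack_green: Loose battery pack, an upright box 56 mm (its x) by 40 mm (its y) by 72 mm tall, 0.28 to 0.56 kg; lower 40 mm black, upper 32 mm green, two thin black strips on top. Origin at the centre of its underside, z up. Stands roughly centred on the charger of its own colour, its y along the row; packs are 62 mm apart, with a gap of only about 20 mm along the row but free room on both x sides.
- pack_white: Loose battery pack, an upright box 56 mm (its x) by 40 mm (its y) by 72 mm tall, 0.28 to 0.56 kg; lower 40 mm black, upper 32 mm white, two thin black strips on top. Origin at the centre of its underside, z up. Stands roughly centred on the charger of its own colour, its y along the row; packs are 62 mm apart, with a gap of only about 20 mm along the row but free room on both x sides.
- charger_red: Fixed flat black charger, 108 mm (x) by 54 mm (y) by 16 mm, with a red strip 5 mm high at each x end; the strips are 80 mm apart inside. Origin at the centre of its underside, which lies 8 mm above the table; its flat top, where its pack stands, is 24 mm above the table. The four stand side by side on the rail, axes as the rail's, in any colour order.
- charger_yellow: Fixed flat black charger, 108 mm (x) by 54 mm (y) by 16 mm, with a yellow strip 5 mm high at each x end; the strips are 80 mm apart inside. Origin at the centre of its underside, which lies 8 mm above the table; its flat top, where its pack stands, is 24 mm above the table. The four stand side by side on the rail, axes as the rail's, in any colour order.
- charger_green: Fixed flat black charger, 108 mm (x) by 54 mm (y) by 16 mm, with a green strip 5 mm high at each x end; the strips are 80 mm apart inside. Origin at the centre of its underside, which lies 8 mm above the table; its flat top, where its pack stands, is 24 mm above the table. The four stand side by side on the rail, axes as the rail's, in any colour order.
- charger_white: Fixed flat black charger, 108 mm (x) by 54 mm (y) by 16 mm, with a white strip 5 mm high at each x end; the strips are 80 mm apart inside. Origin at the centre of its underside, which lies 8 mm above the table; its flat top, where its pack stands, is 24 mm above the table. The four stand side by side on the rail, axes as the rail's, in any colour order.
- rail: Fixed aluminium charger rail on the table, 116 mm (x) by 300 mm (y) and 8 mm thick, carrying the four chargers in a row along its y, at y = -93, -31, 31 and 93 mm. Its +y end is an orange block and its -y end a grey block, both 30 mm high. Origin at the centre of its underside, on the table.
- rack: Fixed grey plastic carrying rack on the table, 84 mm (x) by 290 mm (y), with four open pockets in a row along its y, centred at x = 0, y = -93, -31, 31 and 93 mm. Each pocket is 72 mm (x) by 56 mm (y) inside, its floor 6 mm above the table and its walls 26 mm above the table: about 8 mm of play all round a pack whose x lies along the rack's x. Its +y end is an orange block and its -y end a grey block, both 36 mm high. Origin at the centre of its underside, on the table.
Not all that is in view belongs to the job. What is shaped like the pack_yellow but blue or brown is not meant.

How it is judged (in metres and radians):
At the end, for the whole second after the job is handed in: Each pack stands upright (0.1 rad) and at rest on its pocket's floor (underside under 11 mm above the table, within 13 mm of the pocket's centre in rack x and y); the order from the rack's orange end is the reverse of the chargers' order from the rail's orange end (((y of charger_red in the frame of rail between -0.108 and -0.078 m and y of pack_red in the frame of rack between 0.08 and 0.106 m) or (y of charger_red in the frame of rail between -0.046 and -0.016 m and y of pack_red in the frame of rack between 0.018 and 0.044 m) or (y of charger_red in the frame of rail between 0.016 and 0.046 m and y of pack_red in the frame of rack between -0.044 and -0.018 m) or (y of charger_red in the frame of rail between 0.078 and 0.108 m and y of pack_red in the frame of rack between -0.106 and -0.08 m)) and x of pack_red in the frame of rack between -0.013 and 0.013 m and z of each of pack_red, pack_yellow, pack_green, pack_white in the frame of rack below 0.011 m and angle between each of pack_red, pack_yellow, pack_green, pack_white's own z axis and vertical below 0.1 rad and linear speed of each of pack_red, pack_yellow, pack_green, pack_white below 0.02 m/s and angular speed of each of pack_red, pack_yellow, pack_green, pack_white below 0.2 rad/s and ((y of charger_yellow in the frame of rail between -0.108 and -0.078 m and y of pack_yellow in the frame of rack between 0.08 and 0.106 m) or (y of charger_yellow in the frame of rail between -0.046 and -0.016 m and y of pack_yellow in the frame of rack between 0.018 and 0.044 m) or (y of charger_yellow in the frame of rail between 0.016 and 0.046 m and y of pack_yellow in the frame of rack between -0.044 and -0.018 m) or (y of charger_yellow in the frame of rail between 0.078 and 0.108 m and y of pack_yellow in the frame of rack between -0.106 and -0.08 m)) and x of pack_yellow in the frame of rack between -0.013 and 0.013 m and ((y of charger_green in the frame of rail between -0.108 and -0.078 m and y of pack_green in the frame of rack between 0.08 and 0.106 m) or (y of charger_green in the frame of rail between -0.046 and -0.016 m and y of pack_green in the frame of rack between 0.018 and 0.044 m) or (y of charger_green in the frame of rail between 0.016 and 0.046 m and y of pack_green in the frame of rack between -0.044 and -0.018 m) or (y of charger_green in the frame of rail between 0.078 and 0.108 m and y of pack_green in the frame of rack between -0.106 and -0.08 m)) and x of pack_green in the frame of rack between -0.013 and 0.013 m and ((y of charger_white in the frame of rail between -0.108 and -0.078 m and y of pack_white in the frame of rack between 0.08 and 0.106 m) or (y of charger_white in the frame of rail between -0.046 and -0.016 m and y of pack_white in the frame of rack between 0.018 and 0.044 m) or (y of charger_white in the frame of rail between 0.016 and 0.046 m and y of pack_white in the frame of rack between -0.044 and -0.018 m) or (y of charger_white in the frame of rail between 0.078 and 0.108 m and y of pack_white in the frame of rack between -0.106 and -0.08 m)) and x of pack_white in the frame of rack between -0.013 and 0.013 m); the robot touches nothing.
It fails at once if a pack tips over (leans more than 35 degrees) (angle between any of pack_red, pack_yellow, pack_green, pack_white's own z axis and vertical above 0.61 rad).
It fails at once if a pack is let go in mid-air, its underside more than 40 mm above the table ((height (world z) of pack_red above 0.04 m and contact force between pack_red and the fingers below 0.01 N) or (height (world z) of pack_yellow above 0.04 m and contact force between pack_yellow and the fingers below 0.01 N) or (height (world z) of pack_green above 0.04 m and contact force between pack_green and the fingers below 0.01 N) or (height (world z) of pack_white above 0.04 m and contact force between pack_white and the fingers below 0.01 N)).
It also fails if it takes over 112 s, if anything falls off the work surface, if the arm or the gripper's body presses on something with over 40 N, if the wrist force passes 120 N, or if a joint passes its speed limit or range.

## Robot

A 6-joint arm with a two-finger parallel gripper is mounted at the origin on the work surface. World frame = base frame: x ahead of the robot, y to its left, z up, the work surface at z = 0. Lengths are in m, angles in degrees, forces in N, time in s.
With the tool pointing down it reaches from about 0.4 to 0.825 m from the base axis. Payload 7 kg.
Tool frame: the origin (TCP) lies on the centre line of the jaws, within the pads' length; the fingertips stand 14 mm ahead of it and the grasp point (between the pads) lies 5 mm behind it; z points along the fingers, x is the direction in which the jaws open and shut, and the axes are right-handed (so a half turn about z gives the same grasp; the last joint's range is limited). The gripper opens to 88 mm and grips with 3 to 60 N. Pads are 19 mm wide; open, the fingers measure 130 mm over their backs; the gripper's body (78 mm by 193 mm) begins 47 mm behind the grasp point.
Start: joints at [82.225, 20.546, 0.682, 0, -70.136, -16.507], TCP at [0.278, 0.615, 0.241] pointing down, gripper open.
Joint ranges: [-176.03, 176.03], [-82.01, 121.73], [-58.28, 71.71], [-173.87, 95.51], [-174.79, -0.11], [-173.66, 173.66]. Speed limits (degrees/s): [136.94, 136.94, 172.46, 180, 180, 180].

## Interface

Orientations are given as [roll, pitch, yaw] about the fixed x, y, z axes, in that order (R = Rz(yaw) Ry(pitch) Rx(roll)).
In Python, from plant import * gives the robot as it stands.
- The arm moves only by the shell command python3 -m handwheel 'ROWS' [OPENING]. ROWS is JSON, a list of rows, each a list of 2 entries, a list of its own where there are three numbers: the shift along the tool's x, y, z each as a share of 0.2 m, from -1 to 1, then the turn, a rotation vector about the tool's x, y, z each as a share of 360 degrees, from -1 to 1. In form: [[[tx, ty, tz], [ax, ay, az]], ...]. A call has 1 to 5 rows; each row is the pose to reach, as a shift and turn from the pose commanded when the call began, along the tool's axes at that moment, turning the shorter way round; what a row does not reach only later rows make up. A row lasts 1/12 s, in which the tool goes at most 41.7 mm and 7.16 degrees, less where a joint would pass 70% of its speed; a pose out of reach is approached as far as the arm can. A call with a number of a shift or a turn outside -1 to 1 is refused whole. A call with a gripper value outside its range is refused whole. OPENING is the closure, from -1 (fully open) to 1 (shut), set as the call begins (- or left out, the last holds). The fingers move at their own pace and stop on an object; the grip force is fixed at half the most. Time passes only in rows, so rows that repeat a pose let the fingers close. It gives the time, the measured TCP pose, the force and the opening at its end, in the units of the state.
- get_obs(): the state, without advancing time (a new reading comes with each control period).
- snapshot(name): name is "scene" or "top"; returns a dict with "color" (384x512x3 uint8, red, green, blue), "z_map" (384x512 float32, m along the optical axis (not along the pixel's ray), 0 where there is no reading), "intrinsics" (3x3 intrinsics, pixels), "rvec" (rotation vector, rad) and "tvec" (3), from world to camera coordinates, as OpenCV has them. Camera axes: x right, y down, z forward; pixel columns grow to the right and rows downward; lengths in m; the calibration is good to about 2 mm. A picture is of the moment at which its call begins.
- close_job(): hands the job in, once; it reports no verdict.
The state is a dict: "clock": time; "joint_pos": joint angles; "qvel": joint speeds; "tau": joint torques, N m; "tool_pos": TCP position; "orientation": TCP orientation; "force": force on the tool from outside, world axes, zero at the start; "moment": the same for the moment, N m; "opening": finger opening in m.
Only numpy, scipy, OpenCV 4.12 (cv2) and the standard library are available. Lean on these libraries where they do the work, as an engineer would, in place of code of your own. Each camera call takes 0.05 s, during which the arm holds its last target. There are 200 camera calls.

## Working session

There is one attempt and no reset: what is moved stays moved. The work goes in short steps, Python scripts to look and compute and a shell command to move; the robot and the scene stay as the last step left them, time stands still between calls to the robot, and variables do not carry over. Pictures are saved under pics/ and viewed, about 12 in all and at most 16, crops included, and the job is handed in when it is done.

```bash
mkdir -p pics; ls
python3 - <<'E'
from plant import *
import cv2,numpy as np
print(get_obs())
for n in("scene","top"):
    s=snapshot(n); np.savez(f"{n}0.npz",**s)
    cv2.imwrite(f"pics/{n}0.png",s["color"][:,:,::-1])
    R=cv2.Rodrigues(s["rvec"])[0]; print(n,-R.T@np.ravel(s["tvec"]),R[2],s["intrinsics"][0])
E
```

```text
pics
{'clock': 0.0, 'joint_pos': array([ 8.22269696e+01,  2.05919848e+01,  6.34359825e-01, -1.93532539e-02,
       -7.01363488e+01, -1.65061244e+01]), 'qvel': array([-0.02883597,  0.02794068, -0.0593921 , -0.01855097,  0.08294043,
        0.07375131]), 'tau': array([-1.28293336e-04, -5.82719064e+01,  2.93063235e+01,  6.99720696e+00,
        7.16366252e-03, -1.52031243e-04]), 'tool_pos': array([0.2773926 , 0.61486107, 0.23962333]), 'orientation': array([-1.79990741e+02, -9.52704792e-02, -1.14285753e+02]), 'force': array([-0.11530211,  0.20918651,  0.12418813]), 'moment': array([-0.01817468, -0.01748515, -0.04376352]), 'opening': 0.08800774936792571}
scene [0.92790278 0.4832273  0.85092929] [-0.34151034 -0.50482384 -0.79279479] [439.39306288   0.         264.09636345]
top [ 0.43524169 -0.00503813  1.25671074] [ 0.11091866 -0.01448445 -0.99372393] [483.15593675   0.         257.09194505]
```

View pics/scene0.png

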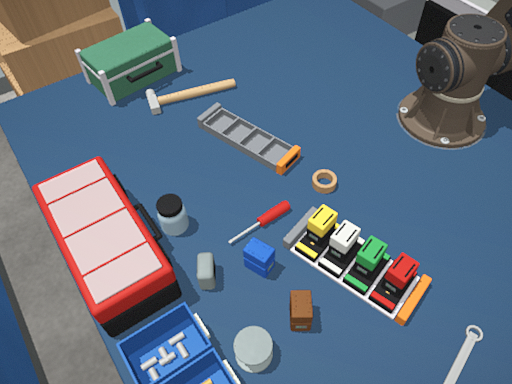

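View pics/top0.png

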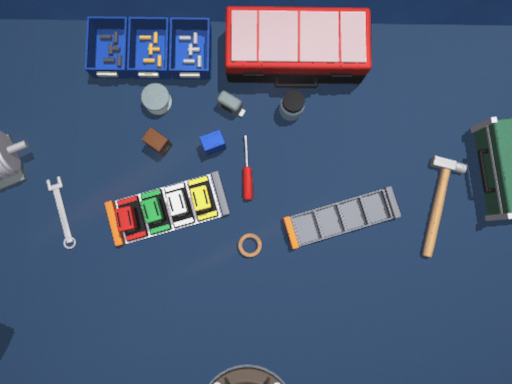

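Top view: the rail runs from the orange block at (113,223) to the grey block at (221,195), with packs red (127,219), green (152,211), white (178,204) and yellow (202,198). The rack has its orange end at (291,232) and its grey end at (392,205). Look-alikes for the packs are brown at (156,141) and blue at (212,142); neither is wanted. Next I measure from the point clouds.

```bash
cat > h.py <<'E'
import cv2,numpy as np
from plant import *
def cloud(s):
    K=s["intrinsics"];R=cv2.Rodrigues(s["rvec"])[0];t=np.ravel(s["tvec"]);z=s["z_map"].astype(float)
    v,u=np.indices(z.shape)
    c=np.stack([(u-K[0,2])/K[0,0]*z,(v-K[1,2])/K[1,1]*z,z],-1)
    return (c-t)@R, z>0
def rect(P):
    (c,wh,a)=cv2.minAreaRect((P[:,:2]*1000).astype(np.float32)); return np.round(c,1),np.round(wh,1),round(a,1)
E
python3 - <<'E'
from h import *
for n in("top","scene"):
    s=dict(np.load(n+"0.npz")); P,ok=cloud(s); hsv=cv2.cvtColor(s["color"],cv2.COLOR_RGB2HSV); H,S,V=[hsv[...,i].astype(int) for i in range(3)]
    x,y,z=P[...,0],P[...,1],P[...,2]
    print(n,"table z",np.median(z[ok&(abs(z)<.02)]))
    reg=ok&(x>.3)&(x<.62)&(y>-.45)&(y<.4)
    # packs tops
    m=(reg&(z>.088)&(z<.104)).astype(np.uint8)
    k,L,st,ce=cv2.connectedComponentsWithStats(m)
    for i in range(1,k):
        if st[i,4]>80: q=P[L==i]; print("top comp",st[i,4],ce[i].round(),rect(q),q.mean(0).round(4))
    col={"red":(S>150)&((H<6)|(H>174)),"green":(S>150)&(H>50)&(H<80),"yellow":(S>150)&(H>24)&(H<35),"white":(S<40)&(V>170)}
    for c,mm in col.items():
        q=P[mm&reg&(z>.088)&(z<.104)&(y>.0)]; print(c,len(q),rect(q) if len(q) else"")
    org=(S>180)&(H>9)&(H<20)&reg
    for name,lo,hi,zz in(("rail",0,.4,(.02,.04)),("rack",-.4,-.0,(.026,.046))):
        q=P[org&(y>lo)&(y<hi)&(z>zz[0])&(z<zz[1])]; print("orange",name,len(q),q.mean(0).round(4),rect(q))
    q=P[reg&(y<-.05)&(y>-.4)&(z>.017)&(z<.046)&(x<.58)]
    print("rack",len(q),rect(q),np.percentile(q[:,2],[5,50,95]))
E
```

```text
top table z -0.0002990431344889498
top comp 383 [200. 198.] (array([532.5, 114.4]), array([56.2, 39.8]), 14.6) [0.5325 0.1143 0.0951]
top comp 393 [176. 203.] (array([520.4, 172.6]), array([56.5, 40.4]), 16.0) [0.5198 0.1719 0.0952]
top comp 395 [151. 210.] (array([502.1, 231.9]), array([56.1, 40.7]), 16.7) [0.502  0.2312 0.0953]
top comp 396 [125. 219.] (array([481.2, 295.3]), array([55.7, 40.4]), 12.7) [0.4813 0.2943 0.0952]
red 354 (array([481.6, 295.3]), array([55. , 40.4]), 12.7)
green 0 
yellow 1 (array([503.4, 124.2]), array([0., 0.]), 0.0)
white 331 (array([521. , 173.1]), array([55.2, 39.8]), 15.8)
orange rail 0 [nan nan nan] (array([0., 0.]), array([0., 0.]), 0.0)
orange rack 0 [nan nan nan] (array([0., 0.]), array([0., 0.]), 0.0)
rack 1255 (array([ 491.7, -240.7]), array([ 83.8, 296.7]), 16.9) [0.0208261  0.02771217 0.03796881]
scene table z 0.0009325573724953436
top comp 460 [323. 217.] (array([532.4, 117.2]), array([57.4, 39.9]), 14.8) [0.5349 0.1191 0.0959]
top comp 500 [345. 233.] (array([521.1, 174.6]), array([58. , 40.6]), 17.2) [0.5229 0.1764 0.096 ]
top comp 536 [372. 250.] (array([503. , 234.5]), array([57.2, 40.1]), 17.3) [0.5052 0.2359 0.096 ]
top comp 578 [403. 267.] (array([481.5, 297.6]), array([57.9, 40. ]), 12.7) [0.4841 0.2987 0.0962]
red 510 (array([483. , 297.9]), array([54.6, 40. ]), 12.5)
green 40 (array([508.7, 236.6]), array([44.7, 40. ]), 18.4)
yellow 93 (array([536.2, 118.7]), array([49.4, 38. ]), 15.5)
white 425 (array([521.2, 174.6]), array([55.3, 40.5]), 17.1)
orange rail 95 [0.4848 0.3417 0.0287] (array([476.5, 342.3]), array([110.7,  18.8]), 16.2)
orange rack 50 [ 0.4612 -0.0974  0.0318] (array([454.1, -98.7]), array([77.9, 15. ]), 6.9)
rack 1356 (array([ 490.6, -236.8]), array([ 86.4, 296.3]), 16.7) [0.01832156 0.02619623 0.03765588]<stdin>:17: RuntimeWarning: Mean of empty slice.
  ret = um.true_divide(
```

```bash
cat >> h.py <<'E'
from scipy.spatial.transform import Rotation as Ro
PK=dict(red=(.4815,.2965,12.7),green=(.5025,.2332,16.9),white=(.5208,.1736,16.6),yellow=(.5325,.1158,14.7))
RC=np.array([.4911,-.2388]);RY=16.8
a=np.radians(RY);e=np.array([-np.sin(a),np.cos(a)])
PO={c:tuple(RC+e*k)+(RY,) for c,k in dict(yellow=.093,white=.031,green=-.031,red=-.093).items()}
def legs(pts,start=None):
    "pts: (x,y,z,yaw of jaw axis); prints each leg as shares in the tool axes at its start"
    o=get_obs(); p=o["tool_pos"]; R=Ro.from_euler("xyz",o["orientation"],degrees=True)
    for q in pts:
        R2=Ro.from_euler("xyz",[180,0,q[3]-180],degrees=True); d=R.inv().apply(np.array(q[:3])-p)
        rv=np.degrees((R.inv()*R2).as_rotvec())
        print(np.round(q,3),"shift",np.round(d/.2,3),"|d|mm",round(1000*np.linalg.norm(d)),"turn",np.round(rv/360,4)); p,R=np.array(q[:3]),R2
E
python3 - <<'E'
from h import *
for c in PO: print(c,np.round(PO[c],4))
x,y,w=PK["red"]
legs([(.36,.5,.22,w),(x,y,.2,w),(x,y,.074,w)])
t=dict(np.load("top0.npz"))["color"]
cv2.imwrite("pics/crop.png",cv2.resize(t[150:265,95:410],None,fx=2.5,fy=2.5,interpolation=cv2.INTER_CUBIC)[:,:,::-1])
E
```

```text
yellow [ 0.4642 -0.1498 16.8   ]
white [ 0.4821 -0.2091 16.8   ]
green [ 0.5001 -0.2685 16.8   ]
red [ 0.518  -0.3278 16.8   ]
[ 0.36  0.5   0.22 12.7 ] shift [ 0.354 -0.613  0.099] |d|mm 143 turn [-1.000e-04 -2.000e-04  1.473e-01]
[ 0.482  0.296  0.2   12.7  ] shift [-0.369 -1.126  0.1  ] |d|mm 238 turn [0. 0. 0.]
[ 0.482  0.296  0.074 12.7  ] shift [ 0.   -0.    0.63] |d|mm 126 turn [0. 0. 0.]
```

View pics/crop.png

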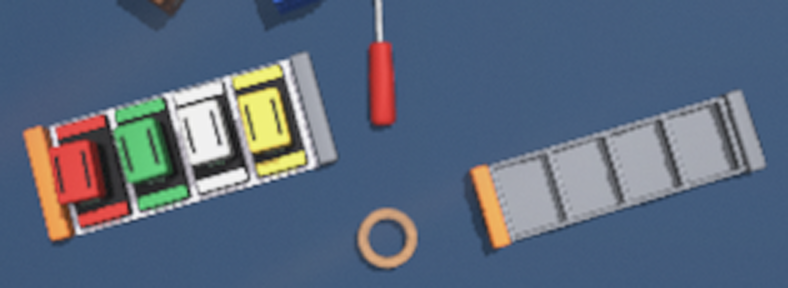

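The crop shows every pack on the charger of its own colour. From orange the order is red, green, white, yellow. The rack's orange end is at the left of the crop, at (490,205). Setting out for red.

```bash
python3 -m handwheel '[[[0.06,-0.1,0.02],[0,0,0.015]],[[0.14,-0.24,0.04],[0,0,0.03]],[[0.22,-0.38,0.06],[0,0,0.045]],[[0.3,-0.52,0.09],[0,0,0.06]],[[0.354,-0.613,0.1],[0,0,0.0736]]]' -1
python3 -m handwheel '[[[0,0,0],[0,0,0.018]],[[0,0,0],[0,0,0.036]],[[0,0,0],[0,0,0.055]],[[0,0,0],[0,0,0.0737]],[[0,0,0],[0,0,0.0737]]]'
python3 -m handwheel '[[[-0.05,-0.15,0.02],[0,0,0]],[[-0.1,-0.3,0.04],[0,0,0]],[[-0.15,-0.45,0.06],[0,0,0]],[[-0.2,-0.6,0.08],[0,0,0]],[[-0.25,-0.75,0.1],[0,0,0]]]'
python3 -m handwheel '[[[-0.04,-0.13,0],[0,0,0]],[[-0.08,-0.25,0],[0,0,0]],[[-0.11,-0.34,0],[0,0,0]],[[-0.119,-0.376,0],[0,0,0]],[[-0.119,-0.376,0],[0,0,0]]]'
python3 - <<'E'
from h import *
x,y,w=PK["red"]; o=get_obs(); print(o["clock"],o["joint_pos"].round(1))
legs([(x,y,.2,w),(x,y,.074,w)])
s=snapshot("scene"); cv2.imwrite("pics/s1.png",cv2.resize(s["color"][100:330,230:470],None,fx=2.5,fy=2.5)[:,:,::-1])
E
```

```text
clock: 0.52
tool_pos: [0.3609, 0.4977, 0.2194]
orientation: [-180.0, -0.1, -141.1]
force: [-0.4, 0.1, -1.1]
opening: 0.0877
clock: 0.93
tool_pos: [0.3602, 0.5, 0.2202]
orientation: [-180.0, -0.0, -167.6]
force: [-0.8, 0.9, 0.3]
opening: 0.0877
clock: 1.35
tool_pos: [0.4423, 0.3637, 0.2002]
orientation: [-180.0, -0.0, -167.0]
force: [1.0, 0.6, 1.0]
opening: 0.0875
clock: 1.77
tool_pos: [0.4822, 0.2955, 0.2004]
orientation: [-180.0, -0.0, -167.2]
force: [0.5, 0.6, 1.4]
opening: 0.0879
1.7667 [ 51.3  12.  -16.7  -0.  -61.3 -38.6]
[ 0.482  0.296  0.2   12.7  ] shift [0.002 0.006 0.002] |d|mm 1 turn [-0.     -0.0001  0.0002]
[ 0.482  0.296  0.074 12.7  ] shift [ 0.   -0.    0.63] |d|mm 126 turn [0. 0. 0.]
```

View pics/s1.png

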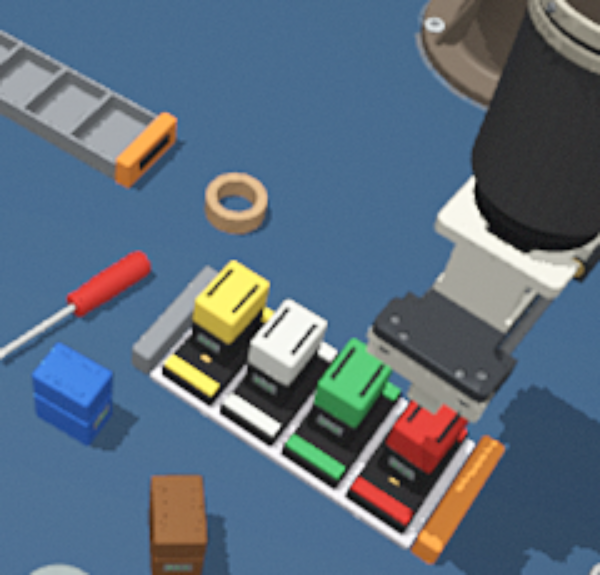

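The scene view shows the open jaws squarely over the red pack (crop (435,420)), straddling it along the rail's x. Descend and grip.

```bash
python3 -m handwheel '[[[0,0,0.1],[0,0,0]],[[0,0,0.2],[0,0,0]],[[0,0,0.3],[0,0,0]],[[0,0,0.38],[0,0,0]],[[0,0,0.45],[0,0,0]]]' -1
python3 -m handwheel '[[[0,0,0.06],[0,0,0]],[[0,0,0.12],[0,0,0]],[[0,0,0.16],[0,0,0]],[[0,0,0.18],[0,0,0]],[[0,0,0.18],[0,0,0]]]'
python3 -m handwheel '[[[0,0,0],[0,0,0]],[[0,0,0],[0,0,0]],[[0,0,0],[0,0,0]],[[0,0,0],[0,0,0]],[[0,0,0],[0,0,0]]]' 1
python3 -m handwheel '[[[0,0,0],[0,0,0]],[[0,0,0],[0,0,0]],[[0,0,0],[0,0,0]],[[0,0,0],[0,0,0]],[[0,0,0],[0,0,0]]]'
python3 - <<'E'
from h import *
x,y,w=PK["red"]; a,b,v=PO["red"]
legs([(x,y,.2,w),(a,b,.2,v),(a,b,.057,v)])
E
```

```text
clock: 2.23
tool_pos: [0.4808, 0.2977, 0.1092]
orientation: [-180.0, -0.0, -167.1]
force: [-0.9, 0.1, 0.8]
opening: 0.0873
clock: 2.65
tool_pos: [0.4811, 0.2971, 0.0737]
orientation: [-179.9, -0.1, -167.2]
force: [0.2, -1.0, 0.0]
opening: 0.0875
clock: 3.07
tool_pos: [0.4819, 0.2969, 0.075]
orientation: [180.0, 0.0, -167.3]
force: [0.3, -0.1, 0.4]
opening: 0.0596
clock: 3.48
tool_pos: [0.4821, 0.2971, 0.0751]
orientation: [180.0, 0.1, -167.3]
force: [1.7, -0.4, 5.1]
opening: 0.0558
[ 0.482  0.296  0.2   12.7  ] shift [ 0.003 -0.002 -0.625] |d|mm 125 turn [0.0001 0.0002 0.    ]
[ 0.518 -0.328  0.2   16.8  ] shift [ 0.508 -3.085 -0.   ] |d|mm 625 turn [ 0.      0.     -0.0114]
[ 0.518 -0.328  0.057 16.8  ] shift [ 0.    -0.     0.715] |d|mm 143 turn [0. 0. 0.]
```

Gripped (opening 55.8 mm). Lift and carry.

```bash
python3 -m handwheel '[[[0,0,-0.03],[0,0,0]],[[0,0,-0.08],[0,0,0]],[[0,0,-0.15],[0,0,0]],[[0,0,-0.22],[0,0,0]],[[0,0,-0.3],[0,0,0]]]'
python3 -m handwheel '[[[0,0,-0.09],[0,0,0]],[[0,0,-0.18],[0,0,0]],[[0,0,-0.26],[0,0,0]],[[0,0,-0.31],[0,0,0]],[[0,0,-0.33],[0,0,0]]]'
python3 -m handwheel '[[[0.005,-0.03,0],[0,0,0]],[[0.016,-0.1,0],[0,0,0]],[[0.033,-0.2,0],[0,0,0]],[[0.056,-0.34,0],[0,0,0]],[[0.082,-0.5,0],[0,0,0]]]'
python3 -m handwheel '[[[0.023,-0.14,0],[0,0,0]],[[0.046,-0.28,0],[0,0,0]],[[0.069,-0.42,0],[0,0,0]],[[0.092,-0.56,0],[0,0,0]],[[0.115,-0.7,0],[0,0,0]]]'
python3 -m handwheel '[[[0.023,-0.14,0],[0,0,0]],[[0.046,-0.28,0],[0,0,0]],[[0.069,-0.42,0],[0,0,0]],[[0.092,-0.56,0],[0,0,0]],[[0.115,-0.7,0],[0,0,0]]]'
python3 -m handwheel '[[[0.023,-0.14,0],[0,0,0]],[[0.046,-0.28,0],[0,0,0]],[[0.069,-0.42,0],[0,0,0]],[[0.092,-0.56,0],[0,0,0]],[[0.115,-0.7,0],[0,0,0]]]'
python3 -m handwheel '[[[0.023,-0.14,0],[0,0,0]],[[0.046,-0.28,0],[0,0,0]],[[0.064,-0.39,0],[0,0,0]],[[0.076,-0.46,0],[0,0,0]],[[0.08,-0.485,0],[0,0,0]]]'
python3 -m handwheel '[[[0,0,0],[0,0,-0.0057]],[[0,0,0],[0,0,-0.0114]],[[0,0,0],[0,0,-0.0114]],[[0,0,0],[0,0,-0.0114]]]'
python3 - <<'E'
from h import *
a,b,v=PO["red"]
legs([(a,b,.2,v),(a,b,.057,v)])
for n in("top",):
    s=snapshot(n); np.savez("t2.npz",**s); cv2.imwrite("pics/t2.png",cv2.resize(s["color"][130:280,90:420],None,fx=2.2,fy=2.2)[:,:,::-1])
E
```

```text
clock: 3.9
tool_pos: [0.4807, 0.2961, 0.1346]
orientation: [-179.9, -0.1, -167.3]
force: [0.1, -0.4, -3.9]
opening: 0.056
clock: 4.32
tool_pos: [0.4818, 0.2971, 0.2022]
orientation: [179.9, 0.1, -167.3]
force: [0.5, 0.7, -4.7]
opening: 0.0559
clock: 4.73
tool_pos: [0.4867, 0.194, 0.199]
orientation: [-179.9, -0.1, -167.3]
force: [0.4, -0.4, -4.3]
opening: 0.0561
clock: 5.15
tool_pos: [0.4945, 0.0515, 0.1993]
orientation: [-180.0, -0.1, -167.3]
force: [0.8, 0.3, -4.4]
opening: 0.056
clock: 5.57
tool_pos: [0.5026, -0.0898, 0.1993]
orientation: [180.0, -0.1, -167.3]
force: [0.9, -0.3, -4.8]
opening: 0.0558
clock: 5.98
tool_pos: [0.5108, -0.231, 0.1991]
orientation: [179.9, -0.1, -167.3]
force: [0.3, 0.1, -5.3]
opening: 0.0558
clock: 6.4
tool_pos: [0.5167, -0.3295, 0.1988]
orientation: [179.9, -0.1, -167.4]
force: [0.7, -0.3, -4.2]
opening: 0.056
clock: 6.73
tool_pos: [0.5176, -0.3269, 0.1999]
orientation: [179.9, -0.1, -163.3]
force: [0.4, 0.1, -4.3]
opening: 0.0559
[ 0.518 -0.328  0.2   16.8  ] shift [-0.    -0.005 -0.   ] |d|mm 1 turn [ 0.0001 -0.0001 -0.0002]
[ 0.518 -0.328  0.057 16.8  ] shift [ 0.    -0.     0.715] |d|mm 143 turn [0. 0. 0.]
```

View pics/t2.png

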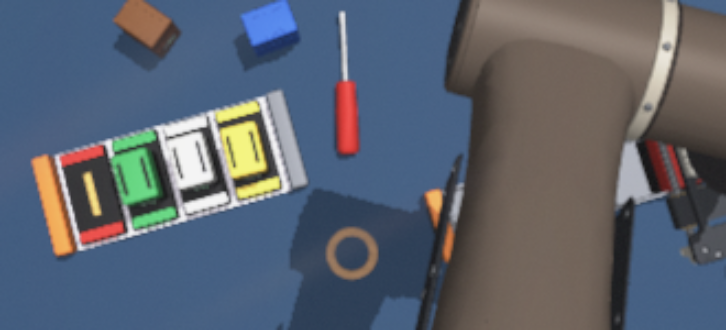

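Red charger is empty (crop (92,195)) and the red pack is in the jaws at (665,165) above the rack; the arm hides the rest. Lower to just above the walls and look with the scene camera.

```bash
python3 -m handwheel '[[[0,0,0.1],[0,0,0]],[[0,0,0.22],[0,0,0]],[[0,0,0.34],[0,0,0]],[[0,0,0.46],[0,0,0]],[[0,0,0.55],[0,0,0]]]'
python3 -m handwheel '[[[0,-0.004,0.02],[0,0,0]],[[0,-0.004,0.02],[0,0,0]]]'
python3 - <<'E'
from h import *
a,b,v=PO["red"]
legs([(a,b,.057,v)])
s=snapshot("scene"); np.savez("s3.npz",**s); cv2.imwrite("pics/s3.png",cv2.resize(s["color"][60:200,170:340],None,fx=4,fy=4,interpolation=cv2.INTER_CUBIC)[:,:,::-1])
E
```

```text
clock: 7.2
tool_pos: [0.5175, -0.3266, 0.0886]
orientation: [179.9, -0.1, -163.3]
force: [-0.7, 0.2, -4.8]
opening: 0.056
clock: 7.37
tool_pos: [0.5177, -0.3277, 0.0852]
orientation: [179.9, -0.2, -163.2]
force: [0.5, 0.2, -3.5]
opening: 0.0558
[ 0.518 -0.328  0.057 16.8  ] shift [-0.002 -0.001  0.141] |d|mm 28 turn [ 0.0003 -0.0004 -0.0001]
```

View pics/s3.png

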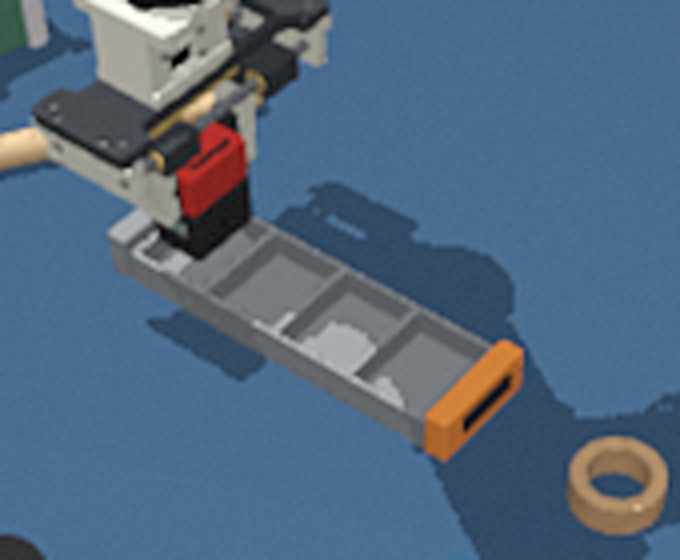

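The pack hangs upright over the furthest pocket (crop (205,225)), just above the walls. Lowering slowly.

```bash
python3 -m handwheel '[[[0,0,0.03],[0,0,0]],[[0,0,0.06],[0,0,0]],[[0,0,0.09],[0,0,0]],[[0,0,0.11],[0,0,0]],[[0,0,0.125],[0,0,0]]]'
python3 -m handwheel '[[[0,0,0.005],[0,0,0]],[[0,0,0.01],[0,0,0]],[[0,0,0.015],[0,0,0]],[[0,0,0.015],[0,0,0]]]'
python3 -m handwheel '[[[0,0,0],[0,0,0]],[[0,0,0],[0,0,0]],[[0,0,0],[0,0,0]]]'
```

```text
clock: 7.83
tool_pos: [0.5183, -0.3281, 0.0611]
orientation: [180.0, -0.0, -163.2]
force: [-0.2, -0.4, -4.6]
opening: 0.056
clock: 8.17
tool_pos: [0.5186, -0.3282, 0.0585]
orientation: [-180.0, 0.0, -163.2]
force: [-0.8, -0.1, -4.7]
opening: 0.056
clock: 8.42
tool_pos: [0.5187, -0.3282, 0.0587]
orientation: [-180.0, 0.0, -163.2]
force: [-0.6, -0.2, -4.1]
opening: 0.056
```

```bash
python3 -m handwheel '[[[0,0,0.005],[0,0,0]],[[0,0,0.005],[0,0,0]]]'
python3 -m handwheel '[[[0,0,0.005],[0,0,0]],[[0,0,0.005],[0,0,0]]]'
python3 -m handwheel '[[[0,0,0.005],[0,0,0]],[[0,0,0.005],[0,0,0]]]'
```

```text
clock: 8.58
tool_pos: [0.5185, -0.3281, 0.0575]
orientation: [180.0, 0.0, -163.2]
force: [0.7, -0.1, -4.6]
opening: 0.0557
clock: 8.75
tool_pos: [0.5186, -0.3282, 0.0571]
orientation: [-180.0, 0.0, -163.2]
force: [-1.6, 1.3, 1.1]
opening: 0.0557
clock: 8.92
tool_pos: [0.5187, -0.3282, 0.0571]
orientation: [-180.0, 0.0, -163.2]
force: [-3.1, 3.2, 9.6]
opening: 0.0557
```

Contact with the floor at TCP z = 0.0571, as expected. Release and rise.

```bash
python3 -m handwheel '[[[0,0,-0.003],[0,0,0]],[[0,0,-0.003],[0,0,0]],[[0,0,-0.003],[0,0,0]],[[0,0,-0.003],[0,0,0]],[[0,0,-0.003],[0,0,0]]]' -1
python3 -m handwheel '[[[0,0,0],[0,0,0]],[[0,0,0],[0,0,0]],[[0,0,0],[0,0,0]]]'
python3 -m handwheel '[[[0,0,-0.05],[0,0,0]],[[0,0,-0.15],[0,0,0]],[[0,0,-0.3],[0,0,0]],[[0,0,-0.45],[0,0,0]],[[0,0,-0.6],[0,0,0]]]'
python3 -m handwheel '[[[0,0,-0.08],[0,0,0]],[[0,0,-0.11],[0,0,0]],[[0,0,-0.11],[0,0,0]]]'
python3 - <<'E'
from h import *
x,y,w=PK["green"]
legs([(x,y,.2,PO["red"][2]),(x,y,.074,w)])
s=snapshot("scene");P,ok=cloud(s);m=ok&(P[...,2]>.07)&(P[...,2]<.085)&(abs(P[...,0]-.518)<.06)&(abs(P[...,1]+.328)<.06); q=P[m]
print(len(q),rect(q),np.median(q[:,2]),PO["red"])
E
```

```text
clock: 9.33
tool_pos: [0.5186, -0.3282, 0.0561]
orientation: [-180.0, 0.0, -163.2]
force: [-0.1, -0.6, 0.7]
opening: 0.0832
clock: 9.58
tool_pos: [0.5185, -0.3282, 0.0561]
orientation: [180.0, -0.0, -163.2]
force: [-1.0, 0.4, -0.7]
opening: 0.0874
clock: 10.0
tool_pos: [0.5183, -0.3282, 0.1782]
orientation: [-180.0, -0.0, -163.2]
force: [1.0, -0.5, 0.4]
opening: 0.0879
clock: 10.25
tool_pos: [0.5193, -0.3285, 0.2008]
orientation: [-179.9, 0.2, -163.2]
force: [0.5, -0.1, -0.0]
opening: 0.0878
[ 0.502  0.233  0.2   16.8  ] shift [-0.731  2.713 -0.   ] |d|mm 562 turn [-0.0004  0.0005  0.    ]
[ 0.502  0.233  0.074 16.9  ] shift [ 0.   -0.    0.63] |d|mm 126 turn [-0.      0.     -0.0003]
254 (array([ 517.5, -326.7]), array([57.6, 41.9]), 18.5) 0.07813097248967985 (np.float64(0.5179799571158359), np.float64(-0.3278307132704823), 16.8)
```

Red stands on the pocket floor (top at 78 mm, within 1 to 2 mm of centre). Next is green.

```bash
python3 -m handwheel '[[[-0.013,0.05,0],[0,0,0]],[[-0.04,0.15,0],[0,0,0]],[[-0.078,0.29,0],[0,0,0]],[[-0.119,0.44,0],[0,0,0]],[[-0.162,0.6,0],[0,0,0]]]' -1
python3 -m handwheel '[[[-0.043,0.16,0],[0,0,0]],[[-0.086,0.32,0],[0,0,0]],[[-0.129,0.48,0],[0,0,0]],[[-0.172,0.64,0],[0,0,0]],[[-0.2155,0.8,0],[0,0,0]]]'
python3 -m handwheel '[[[-0.043,0.16,0],[0,0,0]],[[-0.086,0.32,0],[0,0,0]],[[-0.129,0.48,0],[0,0,0]],[[-0.172,0.64,0],[0,0,0]],[[-0.2155,0.8,0],[0,0,0]]]'
python3 -m handwheel '[[[-0.043,0.16,0],[0,0,0]],[[-0.086,0.32,0],[0,0,0]],[[-0.121,0.45,0],[0,0,0]],[[-0.138,0.513,0],[0,0,0]],[[-0.138,0.513,0],[0,0,0]]]'
python3 - <<'E'
from h import *
x,y,w=PK["green"]
legs([(x,y,.2,w),(x,y,.074,w)])
E
```

```text
clock: 10.72
tool_pos: [0.5136, -0.2026, 0.1963]
orientation: [179.9, -0.2, -163.3]
force: [1.4, -0.5, -0.5]
opening: 0.0878
clock: 11.13
tool_pos: [0.5084, -0.0365, 0.1967]
orientation: [180.0, -0.2, -163.2]
force: [0.2, 0.9, 0.0]
opening: 0.0876
clock: 11.55
tool_pos: [0.5034, 0.1289, 0.1967]
orientation: [-180.0, -0.1, -163.2]
force: [1.1, -0.3, 0.2]
opening: 0.0875
clock: 11.97
tool_pos: [0.5008, 0.2357, 0.1965]
orientation: [-179.9, -0.1, -163.1]
force: [-0.1, 0.4, -0.1]
opening: 0.0875
[ 0.502  0.233  0.2   16.9  ] shift [-0.004 -0.014 -0.017] |d|mm 5 turn [-0.0002 -0.0004  0.0001]
[ 0.502  0.233  0.074 16.9  ] shift [-0.   -0.    0.63] |d|mm 126 turn [0. 0. 0.]
```

```bash
python3 -m handwheel '[[[0,-0.004,0.08],[0,0,0]],[[0,-0.008,0.2],[0,0,0]],[[0,-0.008,0.31],[0,0,0]],[[0,-0.008,0.4],[0,0,0]],[[0,-0.008,0.46],[0,0,0]]]' -1
python3 -m handwheel '[[[0,0,0.06],[0,0,0]],[[0,0,0.11],[0,0,0]],[[0,0,0.145],[0,0,0]],[[0,0,0.155],[0,0,0]],[[0,0,0.155],[0,0,0]]]'
python3 -m handwheel '[[[0,0,0],[0,0,0]],[[0,0,0],[0,0,0]],[[0,0,0],[0,0,0]],[[0,0,0],[0,0,0]],[[0,0,0],[0,0,0]]]' 1
python3 -m handwheel '[[[0,0,0],[0,0,0]],[[0,0,0],[0,0,0]],[[0,0,0],[0,0,0]],[[0,0,0],[0,0,0]],[[0,0,0],[0,0,0]]]'
python3 - <<'E'
from h import *
x,y,w=PK["green"]; a,b,v=PO["green"]
o=get_obs();legs([tuple(o["tool_pos"][:2])+(.2,v),(a,b,.2,v),(a,b,.062,v)])
E
```

```text
clock: 12.38
tool_pos: [0.5006, 0.2299, 0.1034]
orientation: [-179.9, -0.2, -163.3]
force: [-0.2, -0.1, 0.1]
opening: 0.0875
clock: 12.8
tool_pos: [0.5019, 0.2315, 0.0746]
orientation: [-180.0, -0.1, -163.2]
force: [-0.3, -0.7, -1.2]
opening: 0.0878
clock: 13.22
tool_pos: [0.5023, 0.2322, 0.0756]
orientation: [180.0, 0.0, -163.2]
force: [-0.8, -0.7, -0.0]
opening: 0.0599
clock: 13.63
tool_pos: [0.503, 0.2326, 0.0758]
orientation: [180.0, 0.1, -163.2]
force: [3.3, 0.5, 3.9]
opening: 0.0561
[ 0.503  0.233  0.2   16.8  ] shift [-0.001  0.    -0.621] |d|mm 124 turn [0.0001 0.0003 0.    ]
[ 0.5   -0.268  0.2   16.8  ] shift [ 0.738 -2.394 -0.   ] |d|mm 501 turn [0. 0. 0.]
[ 0.5   -0.268  0.062 16.8  ] shift [ 0.   -0.    0.69] |d|mm 138 turn [0. 0. 0.]
```

```bash
python3 -m handwheel '[[[0,0,-0.03],[0,0,0]],[[0,0,-0.08],[0,0,0]],[[0,0,-0.15],[0,0,0]],[[0,0,-0.22],[0,0,0]],[[0,0,-0.3],[0,0,0]]]'
python3 -m handwheel '[[[0,0,-0.09],[0,0,0]],[[0,0,-0.18],[0,0,0]],[[0,0,-0.26],[0,0,0]],[[0,0,-0.31],[0,0,0]],[[0,0,-0.32],[0,0,0]]]'
python3 -m handwheel '[[[0.009,-0.03,0],[0,0,0]],[[0.031,-0.1,0],[0,0,0]],[[0.062,-0.2,0],[0,0,0]],[[0.105,-0.34,0],[0,0,0]],[[0.154,-0.5,0],[0,0,0]]]'
python3 -m handwheel '[[[0.043,-0.14,0],[0,0,0]],[[0.086,-0.28,0],[0,0,0]],[[0.129,-0.42,0],[0,0,0]],[[0.173,-0.56,0],[0,0,0]],[[0.216,-0.7,0],[0,0,0]]]'
python3 -m handwheel '[[[0.043,-0.14,0],[0,0,0]],[[0.086,-0.28,0],[0,0,0]],[[0.129,-0.42,0],[0,0,0]],[[0.173,-0.56,0],[0,0,0]],[[0.216,-0.7,0],[0,0,0]]]'
python3 -m handwheel '[[[0.043,-0.14,0],[0,0,0]],[[0.086,-0.28,0],[0,0,0]],[[0.12,-0.39,0],[0,0,0]],[[0.144,-0.47,0],[0,0,0]],[[0.152,-0.494,0],[0,0,0]]]'
python3 -m handwheel '[[[0,0,0],[0,0,0]],[[0,0,0.1],[0,0,0]],[[0,0,0.22],[0,0,0]],[[0,0,0.34],[0,0,0]],[[0,0,0.45],[0,0,0]]]'
python3 -m handwheel '[[[0,0,0.06],[0,0,0]],[[0,0,0.1],[0,0,0]],[[0,0,0.11],[0,0,0]],[[0,0,0.11],[0,0,0]]]'
python3 - <<'E'
from h import *
a,b,v=PO["green"]
legs([(a,b,.0578,v)])
E
```

```text
clock: 14.05
tool_pos: [0.5005, 0.2309, 0.1349]
orientation: [-179.9, -0.2, -163.2]
force: [0.6, -0.3, -6.6]
opening: 0.0561
clock: 14.47
tool_pos: [0.5021, 0.2321, 0.2009]
orientation: [180.0, 0.1, -163.2]
force: [0.9, 0.4, -5.2]
opening: 0.0559
clock: 14.88
tool_pos: [0.5003, 0.1257, 0.1976]
orientation: [-180.0, -0.2, -163.1]
force: [1.1, -1.6, -5.4]
opening: 0.0561
clock: 15.3
tool_pos: [0.4988, -0.0216, 0.1978]
orientation: [180.0, -0.2, -163.2]
force: [0.1, -0.3, -5.7]
opening: 0.0559
clock: 15.72
tool_pos: [0.4977, -0.1677, 0.1978]
orientation: [179.9, -0.2, -163.2]
force: [0.4, 0.4, -4.7]
opening: 0.0561
clock: 16.13
tool_pos: [0.4972, -0.2716, 0.1973]
orientation: [179.9, -0.2, -163.4]
force: [-0.8, 0.4, -5.6]
opening: 0.056
clock: 16.55
tool_pos: [0.4981, -0.268, 0.1076]
orientation: [179.9, -0.0, -163.2]
force: [0.9, 0.1, -6.2]
opening: 0.0559
clock: 16.88
tool_pos: [0.499, -0.2686, 0.0869]
orientation: [180.0, -0.1, -163.2]
force: [0.9, 0.6, -6.0]
opening: 0.0558
[ 0.5   -0.268  0.058 16.8  ] shift [-0.005 -0.001  0.145] |d|mm 29 turn [ 0.0001 -0.0002  0.0001]
```

```bash
python3 -m handwheel '[[[-0.004,0,0.03],[0,0,0]],[[-0.004,0,0.07],[0,0,0]],[[-0.004,0,0.1],[0,0,0]],[[-0.004,0,0.125],[0,0,0]],[[-0.004,0,0.14],[0,0,0]]]'
python3 -m handwheel '[[[0,0,0.005],[0,0,0]],[[0,0,0.005],[0,0,0]]]'
python3 -m handwheel '[[[0,0,0.005],[0,0,0]],[[0,0,0.005],[0,0,0]]]'
```

```text
clock: 17.3
tool_pos: [0.4996, -0.2687, 0.0583]
orientation: [180.0, -0.0, -163.2]
force: [0.1, -0.3, -5.2]
opening: 0.0563
clock: 17.47
tool_pos: [0.4999, -0.2688, 0.058]
orientation: [180.0, -0.0, -163.2]
force: [-0.1, 0.1, -5.6]
opening: 0.056
clock: 17.63
tool_pos: [0.5002, -0.2689, 0.0578]
orientation: [-180.0, 0.0, -163.2]
force: [-1.8, 0.3, 0.8]
opening: 0.0559
```

Floor contact at z = 0.0578 as predicted. Release, rise, then on to white.

```bash
python3 -m handwheel '[[[0,0,0],[0,0,0]],[[0,0,0],[0,0,0]],[[0,0,0],[0,0,0]],[[0,0,0],[0,0,0]],[[0,0,0],[0,0,0]]]' -1
python3 -m handwheel '[[[0,0,0],[0,0,0]],[[0,0,0],[0,0,0]],[[0,0,0],[0,0,0]]]'
python3 -m handwheel '[[[0,0,-0.05],[0,0,0]],[[0,0,-0.15],[0,0,0]],[[0,0,-0.3],[0,0,0]],[[0,0,-0.45],[0,0,0]],[[0,0,-0.6],[0,0,0]]]'
python3 -m handwheel '[[[0,0,-0.08],[0,0,0]],[[0,0,-0.11],[0,0,0]],[[0,0,-0.11],[0,0,0]]]'
python3 - <<'E'
from h import *
x,y,w=PK["white"]
legs([(x,y,.2,PO["red"][2]),(x,y,.074,w)])
s=snapshot("scene");P,ok=cloud(s)
for c in("red","green"):
    p=PO[c]; m=ok&(P[...,2]>.07)&(P[...,2]<.085)&(np.linalg.norm(P[...,:2]-np.array(p[:2]),axis=2)<.037); q=P[m]
    print(c,len(q),rect(q),np.median(q[:,2]),np.round(p,4))
E
```

```text
clock: 18.05
tool_pos: [0.5003, -0.2689, 0.0573]
orientation: [-180.0, 0.0, -163.2]
force: [-0.4, 1.0, -0.1]
opening: 0.0834
clock: 18.3
tool_pos: [0.5, -0.2688, 0.0572]
orientation: [-180.0, 0.0, -163.2]
force: [0.6, 0.9, -1.2]
opening: 0.0871
clock: 18.72
tool_pos: [0.4997, -0.2688, 0.1792]
orientation: [-180.0, -0.0, -163.2]
force: [0.4, -0.1, 0.5]
opening: 0.0875
clock: 18.97
tool_pos: [0.5008, -0.269, 0.2016]
orientation: [-179.9, 0.2, -163.2]
force: [0.2, 0.2, -0.7]
opening: 0.0876
[ 0.521  0.174  0.2   16.8  ] shift [-0.735  2.09   0.007] |d|mm 443 turn [-0.0003  0.0006  0.    ]
[ 0.521  0.174  0.074 16.6  ] shift [ 0.   -0.    0.63] |d|mm 126 turn [ 0.     -0.      0.0006]
red 260 (array([ 516.2, -325.6]), array([57.4, 42.5]), 18.4) 0.07810087407093606 [ 0.518  -0.3278 16.8   ]
green 273 (array([ 498.3, -265.2]), array([58.5, 42.6]), 11.0) 0.07832904577747095 [ 0.5001 -0.2685 16.8   ]
```

```bash
python3 -m handwheel '[[[-0.018,0.05,0],[0,0,0]],[[-0.053,0.15,0],[0,0,0]],[[-0.102,0.29,0],[0,0,0]],[[-0.155,0.44,0],[0,0,0]],[[-0.211,0.6,0],[0,0,0]]]' -1
python3 -m handwheel '[[[-0.056,0.16,0],[0,0,0]],[[-0.112,0.32,0],[0,0,0]],[[-0.169,0.48,0],[0,0,0]],[[-0.225,0.64,0],[0,0,0]],[[-0.281,0.8,0],[0,0,0]]]'
python3 -m handwheel '[[[-0.056,0.16,0],[0,0,0]],[[-0.112,0.32,0],[0,0,0]],[[-0.169,0.48,0],[0,0,0]],[[-0.218,0.62,0],[0,0,0]],[[-0.243,0.69,0],[0,0,0]]]'
python3 -m handwheel '[[[0,0,0],[0,0,0]],[[0,0,0],[0,0,0]],[[0,0,0],[0,0,0]]]'
python3 - <<'E'
from h import *
x,y,w=PK["white"]
legs([(x,y,.2,w),(x,y,.075,w)])
E
```

```text
clock: 19.43
tool_pos: [0.5045, -0.1404, 0.1974]
orientation: [179.9, -0.2, -163.3]
force: [1.3, 1.3, 0.6]
opening: 0.0874
clock: 19.85
tool_pos: [0.512, 0.0295, 0.1977]
orientation: [-180.0, -0.1, -163.2]
force: [0.6, -0.8, -0.2]
opening: 0.0875
clock: 20.27
tool_pos: [0.5191, 0.1768, 0.1975]
orientation: [-180.0, -0.1, -163.1]
force: [0.3, 0.3, -0.1]
opening: 0.0876
clock: 20.52
tool_pos: [0.5192, 0.1732, 0.1982]
orientation: [-180.0, -0.1, -163.2]
force: [0.8, 0.3, 0.6]
opening: 0.0878
[ 0.521  0.174  0.2   16.6  ] shift [-0.008 -0.    -0.009] |d|mm 2 turn [-0.0001 -0.0003  0.0005]
[ 0.521  0.174  0.075 16.6  ] shift [ 0.    -0.     0.625] |d|mm 125 turn [0. 0. 0.]
```

```bash
python3 -m handwheel '[[[-0.005,0,0.08],[0,0,0]],[[-0.005,0,0.2],[0,0,0]],[[-0.005,0,0.31],[0,0,0]],[[-0.005,0,0.4],[0,0,0]],[[-0.005,0,0.46],[0,0,0]]]' -1
python3 -m handwheel '[[[0,0,0.06],[0,0,0]],[[0,0,0.11],[0,0,0]],[[0,0,0.145],[0,0,0]],[[0,0,0.16],[0,0,0]],[[0,0,0.16],[0,0,0]]]'
python3 -m handwheel '[[[0,0,0],[0,0,0]],[[0,0,0],[0,0,0]],[[0,0,0],[0,0,0]],[[0,0,0],[0,0,0]],[[0,0,0],[0,0,0]]]' 1
python3 -m handwheel '[[[0,0,0],[0,0,0]],[[0,0,0],[0,0,0]],[[0,0,0],[0,0,0]],[[0,0,0],[0,0,0]],[[0,0,0],[0,0,0]]]'
python3 - <<'E'
from h import *
a,b,v=PO["white"]
o=get_obs();legs([tuple(o["tool_pos"][:2])+(.2,v),(a,b,.2,v),(a,b,.062,v)])
E
```

```text
clock: 20.93
tool_pos: [0.5198, 0.1721, 0.1051]
orientation: [-180.0, -0.2, -163.3]
force: [0.1, 0.1, 0.5]
opening: 0.0875
clock: 21.35
tool_pos: [0.5207, 0.1735, 0.0747]
orientation: [-180.0, -0.1, -163.2]
force: [0.3, 0.1, 0.1]
opening: 0.0875
clock: 21.77
tool_pos: [0.521, 0.1743, 0.0755]
orientation: [180.0, 0.0, -163.2]
force: [0.1, -1.2, -0.6]
opening: 0.0598
clock: 22.18
tool_pos: [0.5213, 0.1745, 0.0755]
orientation: [180.0, 0.1, -163.2]
force: [0.9, 0.8, 4.5]
opening: 0.056
[ 0.521  0.174  0.2   16.8  ] shift [-0.001  0.    -0.622] |d|mm 124 turn [0.     0.0001 0.    ]
[ 0.482 -0.209  0.2   16.8  ] shift [ 0.742 -1.78  -0.   ] |d|mm 386 turn [0. 0. 0.]
[ 0.482 -0.209  0.062 16.8  ] shift [ 0.   -0.    0.69] |d|mm 138 turn [0. 0. 0.]
```

```bash
python3 -m handwheel '[[[0,0,-0.03],[0,0,0]],[[0,0,-0.08],[0,0,0]],[[0,0,-0.15],[0,0,0]],[[0,0,-0.22],[0,0,0]],[[0,0,-0.3],[0,0,0]]]'
python3 -m handwheel '[[[0,0,-0.09],[0,0,0]],[[0,0,-0.18],[0,0,0]],[[0,0,-0.26],[0,0,0]],[[0,0,-0.31],[0,0,0]],[[0,0,-0.32],[0,0,0]]]'
python3 -m handwheel '[[[0.013,-0.03,0],[0,0,0]],[[0.042,-0.1,0],[0,0,0]],[[0.083,-0.2,0],[0,0,0]],[[0.133,-0.32,0],[0,0,0]],[[0.188,-0.45,0],[0,0,0]]]'
python3 -m handwheel '[[[0.058,-0.14,0],[0,0,0]],[[0.117,-0.28,0],[0,0,0]],[[0.175,-0.42,0],[0,0,0]],[[0.233,-0.56,0],[0,0,0]],[[0.292,-0.7,0],[0,0,0]]]'
python3 -m handwheel '[[[0.058,-0.14,0],[0,0,0]],[[0.117,-0.28,0],[0,0,0]],[[0.175,-0.42,0],[0,0,0]],[[0.233,-0.56,0],[0,0,0]],[[0.262,-0.63,0],[0,0,0]]]'
python3 -m handwheel '[[[0,0,0],[0,0,0]],[[0,0,0.1],[0,0,0]],[[0,0,0.22],[0,0,0]],[[0,0,0.34],[0,0,0]],[[0,0,0.45],[0,0,0]]]'
python3 -m handwheel '[[[0,0,0.06],[0,0,0]],[[0,0,0.1],[0,0,0]],[[0,0,0.11],[0,0,0]],[[0,0,0.11],[0,0,0]]]'
python3 - <<'E'
from h import *
a,b,v=PO["white"]
legs([(a,b,.0575,v)])
E
```

```text
clock: 22.6
tool_pos: [0.5199, 0.1735, 0.1354]
orientation: [-180.0, -0.1, -163.2]
force: [0.8, 0.2, -3.8]
opening: 0.0562
clock: 23.02
tool_pos: [0.5214, 0.1744, 0.2013]
orientation: [180.0, 0.1, -163.2]
force: [0.3, 0.5, -3.3]
opening: 0.0561
clock: 23.43
tool_pos: [0.5096, 0.0753, 0.1976]
orientation: [-180.0, -0.2, -163.2]
force: [0.6, -0.6, -4.6]
opening: 0.0556
clock: 23.85
tool_pos: [0.4936, -0.0761, 0.1979]
orientation: [180.0, -0.1, -163.2]
force: [0.9, 0.3, -3.6]
opening: 0.0561
clock: 24.27
tool_pos: [0.4793, -0.2126, 0.1977]
orientation: [179.9, -0.2, -163.3]
force: [0.8, 0.5, -3.4]
opening: 0.0558
clock: 24.68
tool_pos: [0.4798, -0.2097, 0.1071]
orientation: [179.9, -0.1, -163.3]
force: [0.5, 0.0, -4.7]
opening: 0.0556
clock: 25.02
tool_pos: [0.481, -0.2097, 0.0866]
orientation: [180.0, -0.1, -163.2]
force: [0.9, -0.2, -3.9]
opening: 0.0554
[ 0.482 -0.209  0.058 16.8  ] shift [-0.006  0.001  0.145] |d|mm 29 turn [ 0.0001 -0.0003 -0.    ]
```

```bash
python3 -m handwheel '[[[-0.003,0,0.03],[0,0,0]],[[-0.003,0,0.07],[0,0,0]],[[-0.003,0,0.1],[0,0,0]],[[-0.003,0,0.125],[0,0,0]],[[-0.003,0,0.14],[0,0,0]]]'
python3 -m handwheel '[[[0,0,0.005],[0,0,0]],[[0,0,0.005],[0,0,0]]]'
python3 -m handwheel '[[[0,0,0.005],[0,0,0]],[[0,0,0.005],[0,0,0]]]'
```

```text
clock: 25.43
tool_pos: [0.4819, -0.2093, 0.0584]
orientation: [180.0, -0.0, -163.2]
force: [0.1, -0.2, -4.3]
opening: 0.0556
clock: 25.6
tool_pos: [0.4821, -0.2094, 0.0579]
orientation: [180.0, -0.0, -163.2]
force: [0.7, 0.3, -4.3]
opening: 0.0559
clock: 25.77
tool_pos: [0.4826, -0.2095, 0.0575]
orientation: [-180.0, 0.0, -163.2]
force: [0.1, -0.2, -1.2]
opening: 0.0556
```

One more small step for firm contact, then release and rise.

```bash
python3 -m handwheel '[[[0,0,0.003],[0,0,0]],[[0,0,0.003],[0,0,0]]]'
python3 -m handwheel '[[[0,0,0],[0,0,0]],[[0,0,0],[0,0,0]],[[0,0,0],[0,0,0]],[[0,0,0],[0,0,0]],[[0,0,0],[0,0,0]]]' -1
python3 -m handwheel '[[[0,0,0],[0,0,0]],[[0,0,0],[0,0,0]],[[0,0,0],[0,0,0]]]'
python3 -m handwheel '[[[0,0,-0.05],[0,0,0]],[[0,0,-0.15],[0,0,0]],[[0,0,-0.3],[0,0,0]],[[0,0,-0.45],[0,0,0]],[[0,0,-0.6],[0,0,0]]]'
python3 -m handwheel '[[[0,0,-0.08],[0,0,0]],[[0,0,-0.11],[0,0,0]],[[0,0,-0.11],[0,0,0]]]'
python3 - <<'E'
from h import *
x,y,w=PK["yellow"]
legs([(x,y,.2,PO["red"][2]),(x,y,.074,w)])
E
```

```text
clock: 25.93
tool_pos: [0.4826, -0.2095, 0.0575]
orientation: [-180.0, 0.0, -163.2]
force: [-2.8, 0.7, 6.0]
opening: 0.0557
clock: 26.35
tool_pos: [0.4824, -0.2094, 0.0566]
orientation: [-180.0, 0.0, -163.2]
force: [0.1, -0.0, 0.0]
opening: 0.0837
clock: 26.6
tool_pos: [0.4823, -0.2094, 0.0565]
orientation: [180.0, -0.0, -163.2]
force: [0.5, 0.8, 0.2]
opening: 0.0876
clock: 27.02
tool_pos: [0.4819, -0.2094, 0.1786]
orientation: [-180.0, -0.0, -163.2]
force: [1.1, 0.0, 0.1]
opening: 0.0878
clock: 27.27
tool_pos: [0.4831, -0.2095, 0.2009]
orientation: [-179.9, 0.2, -163.2]
force: [-0.0, 0.2, -0.9]
opening: 0.0879
[ 0.532  0.116  0.2   16.8  ] shift [-0.707  1.486  0.005] |d|mm 329 turn [-0.0002  0.0006 -0.    ]
[ 0.532  0.116  0.074 14.7  ] shift [ 0.   -0.    0.63] |d|mm 126 turn [-0.     -0.      0.0058]
```

```bash
python3 -m handwheel '[[[-0.014,0.03,0],[0,0,0]],[[-0.052,0.11,0],[0,0,0]],[[-0.105,0.22,0],[0,0,0]],[[-0.171,0.36,0],[0,0,0]],[[-0.238,0.5,0],[0,0,0]]]' -1
python3 -m handwheel '[[[-0.067,0.14,0],[0,0,0]],[[-0.133,0.28,0],[0,0,0]],[[-0.2,0.42,0],[0,0,0]],[[-0.267,0.56,0],[0,0,0]],[[-0.333,0.7,0],[0,0,0]]]'
python3 -m handwheel '[[[-0.062,0.13,0],[0,0,0]],[[-0.109,0.23,0],[0,0,0]],[[-0.136,0.286,0],[0,0,0]],[[-0.136,0.286,0],[0,0,0.003]],[[-0.136,0.286,0],[0,0,0.0058]]]'
python3 -m handwheel '[[[0,0,0],[0,0,0]],[[0,0,0],[0,0,0]]]'
python3 - <<'E'
from h import *
x,y,w=PK["yellow"]
legs([(x,y,.2,w),(x,y,.075,w)])
E
```

```text
clock: 27.68
tool_pos: [0.4979, -0.0988, 0.1968]
orientation: [180.0, -0.2, -163.3]
force: [1.2, -0.0, -0.6]
opening: 0.0876
clock: 28.1
tool_pos: [0.5212, 0.055, 0.1969]
orientation: [-180.0, -0.2, -163.2]
force: [1.1, 0.2, 0.9]
opening: 0.0876
clock: 28.52
tool_pos: [0.531, 0.1162, 0.1972]
orientation: [-180.0, -0.1, -165.3]
force: [0.3, -0.5, -0.4]
opening: 0.0879
clock: 28.68
tool_pos: [0.5314, 0.115, 0.1982]
orientation: [-180.0, -0.0, -165.3]
force: [-0.2, -1.1, 0.6]
opening: 0.0877
[ 0.532  0.116  0.2   14.7  ] shift [-0.006  0.002 -0.009] |d|mm 2 turn [-0.     -0.0001 -0.0001]
[ 0.532  0.116  0.075 14.7  ] shift [ 0.    -0.     0.625] |d|mm 125 turn [0. 0. 0.]
```

```bash
python3 -m handwheel '[[[-0.003,0,0.08],[0,0,0]],[[-0.003,0,0.2],[0,0,0]],[[-0.003,0,0.31],[0,0,0]],[[-0.003,0,0.4],[0,0,0]],[[-0.003,0,0.46],[0,0,0]]]' -1
python3 -m handwheel '[[[0,0,0.06],[0,0,0]],[[0,0,0.11],[0,0,0]],[[0,0,0.145],[0,0,0]],[[0,0,0.16],[0,0,0]],[[0,0,0.16],[0,0,0]]]'
python3 -m handwheel '[[[0,0,0],[0,0,0]],[[0,0,0],[0,0,0]],[[0,0,0],[0,0,0]],[[0,0,0],[0,0,0]],[[0,0,0],[0,0,0]]]' 1
python3 -m handwheel '[[[0,0,0],[0,0,0]],[[0,0,0],[0,0,0]],[[0,0,0],[0,0,0]],[[0,0,0],[0,0,0]],[[0,0,0],[0,0,0]]]'
python3 - <<'E'
from h import *
a,b,v=PO["yellow"]; w=PK["yellow"][2]
o=get_obs();legs([tuple(o["tool_pos"][:2])+(.2,w),(a,b,.2,v),(a,b,.062,v)])
E
```

```text
clock: 29.1
tool_pos: [0.5314, 0.1146, 0.1048]
orientation: [-180.0, -0.1, -165.4]
force: [-0.3, 1.0, -0.3]
opening: 0.0876
clock: 29.52
tool_pos: [0.5321, 0.1157, 0.0741]
orientation: [-180.0, -0.0, -165.3]
force: [0.9, 0.7, 0.4]
opening: 0.0878
clock: 29.93
tool_pos: [0.5325, 0.1163, 0.075]
orientation: [180.0, 0.0, -165.3]
force: [0.0, -0.5, -0.4]
opening: 0.06
clock: 30.35
tool_pos: [0.5331, 0.1166, 0.0751]
orientation: [180.0, 0.1, -165.3]
force: [2.5, 0.6, 4.6]
opening: 0.0558
[ 0.533  0.117  0.2   14.7  ] shift [-0.001  0.    -0.625] |d|mm 125 turn [0.     0.0003 0.0001]
[ 0.464 -0.15   0.2   16.8  ] shift [ 0.671 -1.201 -0.   ] |d|mm 275 turn [ 0.      0.     -0.0058]
[ 0.464 -0.15   0.062 16.8  ] shift [ 0.   -0.    0.69] |d|mm 138 turn [0. 0. 0.]
```

```bash
python3 -m handwheel '[[[0,0,-0.03],[0,0,0]],[[0,0,-0.08],[0,0,0]],[[0,0,-0.15],[0,0,0]],[[0,0,-0.22],[0,0,0]],[[0,0,-0.3],[0,0,0]]]'
python3 -m handwheel '[[[0,0,-0.09],[0,0,0]],[[0,0,-0.18],[0,0,0]],[[0,0,-0.26],[0,0,0]],[[0,0,-0.31],[0,0,0]],[[0,0,-0.32],[0,0,0]]]'
python3 -m handwheel '[[[0.017,-0.03,0],[0,0,0]],[[0.056,-0.1,0],[0,0,0]],[[0.106,-0.19,0],[0,0,0]],[[0.162,-0.29,0],[0,0,0]],[[0.2235,-0.4,0],[0,0,0]]]'
python3 -m handwheel '[[[0.061,-0.11,0],[0,0,0]],[[0.123,-0.22,0],[0,0,0]],[[0.184,-0.33,0],[0,0,0]],[[0.246,-0.44,0],[0,0,0]],[[0.307,-0.55,0],[0,0,0]]]'
python3 -m handwheel '[[[0.061,-0.11,0],[0,0,0]],[[0.112,-0.2,0],[0,0,0]],[[0.14,-0.251,0],[0,0,0]],[[0.14,-0.251,0],[0,0,-0.003]],[[0.14,-0.251,0],[0,0,-0.0058]]]'
python3 -m handwheel '[[[0,0,0],[0,0,0]],[[0,0,0.1],[0,0,0]],[[0,0,0.22],[0,0,0]],[[0,0,0.34],[0,0,0]],[[0,0,0.45],[0,0,0]]]'
python3 -m handwheel '[[[0,0,0.06],[0,0,0]],[[0,0,0.1],[0,0,0]],[[0,0,0.11],[0,0,0]],[[0,0,0.11],[0,0,0]]]'
python3 - <<'E'
from h import *
a,b,v=PO["yellow"]
legs([(a,b,.0571,v)])
E
```

```text
clock: 30.77
tool_pos: [0.5309, 0.1155, 0.1346]
orientation: [-180.0, -0.2, -165.3]
force: [-0.8, 0.6, -4.0]
opening: 0.0561
clock: 31.18
tool_pos: [0.5326, 0.1162, 0.2005]
orientation: [180.0, 0.1, -165.3]
force: [0.9, 0.0, -4.1]
opening: 0.0559
clock: 31.6
tool_pos: [0.5077, 0.0258, 0.197]
orientation: [-180.0, -0.2, -165.3]
force: [0.8, -0.7, -4.4]
opening: 0.0558
clock: 32.02
tool_pos: [0.4758, -0.0964, 0.1972]
orientation: [180.0, -0.2, -165.3]
force: [0.8, 0.0, -4.0]
opening: 0.056
clock: 32.43
tool_pos: [0.4626, -0.1509, 0.1977]
orientation: [180.0, -0.1, -163.2]
force: [-0.3, -0.5, -4.6]
opening: 0.0558
clock: 32.85
tool_pos: [0.4637, -0.1493, 0.1075]
orientation: [180.0, 0.0, -163.1]
force: [1.0, 0.1, -5.1]
opening: 0.0555
clock: 33.18
tool_pos: [0.4638, -0.1498, 0.0864]
orientation: [180.0, -0.0, -163.1]
force: [0.5, 0.6, -4.0]
opening: 0.0557
[ 0.464 -0.15   0.057 16.8  ] shift [-0.002 -0.001  0.147] |d|mm 29 turn [ 0.     -0.0001  0.0001]
```

```bash
python3 -m handwheel '[[[-0.002,0,0.03],[0,0,0]],[[-0.002,0,0.07],[0,0,0]],[[-0.002,0,0.1],[0,0,0]],[[-0.002,0,0.125],[0,0,0]],[[-0.002,0,0.14],[0,0,0]]]'
python3 -m handwheel '[[[0,0,0.005],[0,0,0]],[[0,0,0.005],[0,0,0]]]'
python3 -m handwheel '[[[0,0,0.005],[0,0,0]],[[0,0,0.005],[0,0,0]]]'
python3 -m handwheel '[[[0,0,0.003],[0,0,0]],[[0,0,0.003],[0,0,0]]]'
```

```text
clock: 33.6
tool_pos: [0.4637, -0.1501, 0.0578]
orientation: [180.0, -0.0, -163.2]
force: [-0.1, -0.1, -4.5]
opening: 0.056
clock: 33.77
tool_pos: [0.4639, -0.1502, 0.0574]
orientation: [180.0, -0.0, -163.2]
force: [-0.4, 0.8, -4.3]
opening: 0.0559
clock: 33.93
tool_pos: [0.4643, -0.1502, 0.057]
orientation: [-180.0, 0.0, -163.2]
force: [-1.1, -0.1, 0.4]
opening: 0.0558
clock: 34.1
tool_pos: [0.4643, -0.1502, 0.057]
orientation: [-180.0, 0.0, -163.2]
force: [-3.6, 0.6, 8.7]
opening: 0.0557
```

Floor contact. Release, rise and swing aside for a final look.

```bash
python3 -m handwheel '[[[0,0,-0.002],[0,0,0]],[[0,0,-0.002],[0,0,0]],[[0,0,-0.002],[0,0,0]],[[0,0,-0.002],[0,0,0]],[[0,0,-0.002],[0,0,0]]]' -1
python3 -m handwheel '[[[0,0,0],[0,0,0]],[[0,0,0],[0,0,0]],[[0,0,0],[0,0,0]]]'
python3 -m handwheel '[[[0,0,-0.05],[0,0,0]],[[0,0,-0.15],[0,0,0]],[[0,0,-0.3],[0,0,0]],[[0,0,-0.45],[0,0,0]],[[0,0,-0.6],[0,0,0]]]'
python3 -m handwheel '[[[0,0,-0.1],[0,0,0]],[[0,0,-0.2],[0,0,0]],[[0,0,-0.25],[0,0,0]]]'
python3 -m handwheel '[[[0,0.05,0],[0,0,0]],[[0,0.2,0],[0,0,0]],[[0,0.4,0],[0,0,0]],[[0,0.6,0],[0,0,0]],[[0,0.8,0],[0,0,0]]]'
python3 -m handwheel '[[[-0.05,0.2,0],[0,0,0]],[[-0.1,0.4,0],[0,0,0]],[[-0.15,0.6,0],[0,0,0]],[[-0.2,0.8,0],[0,0,0]],[[-0.25,1,0],[0,0,0]]]'
python3 -m handwheel '[[[-0.03,0.15,0],[0,0,0]],[[-0.06,0.25,0],[0,0,0]],[[-0.08,0.3,0],[0,0,0]],[[-0.08,0.3,0],[0,0,0]],[[-0.08,0.3,0],[0,0,0]]]'
python3 - <<'E'
from h import *
for n,off in(("top",(491.7,-240.7)),("scene",(490.6,-236.8))):
    s=snapshot(n);P,ok=cloud(s)
    if n=="top": cv2.imwrite("pics/t9.png",cv2.resize(s["color"][130:280,90:420],None,fx=2.2,fy=2.2)[:,:,::-1])
    else: cv2.imwrite("pics/s9.png",cv2.resize(s["color"][60:200,170:340],None,fx=4,fy=4)[:,:,::-1])
    for c,k in dict(yellow=93,white=31,green=-31,red=-93).items():
        p=np.array(off)/1000+e*k/1000
        m=ok&(P[...,2]>.07)&(P[...,2]<.085)&(np.linalg.norm(P[...,:2]-p,axis=2)<.037); q=P[m]
        if len(q)>20:
            r=rect(q); d=(r[0]-p*1000); ex=np.array([e[1],-e[0]]); print(n,c,len(q),r,"top z",np.median(q[:,2]).round(4),"rack dx,dy mm",(d@ex).round(1),(d@e).round(1))
E
```

```text
clock: 34.52
tool_pos: [0.4642, -0.1501, 0.0564]
orientation: [-180.0, 0.0, -163.2]
force: [0.3, -0.2, 0.5]
opening: 0.0833
clock: 34.77
tool_pos: [0.464, -0.1501, 0.0563]
orientation: [180.0, -0.0, -163.2]
force: [0.7, 0.7, -0.6]
opening: 0.0876
clock: 35.18
tool_pos: [0.4636, -0.1501, 0.1776]
orientation: [180.0, -0.0, -163.2]
force: [0.7, 0.1, 0.2]
opening: 0.0879
clock: 35.43
tool_pos: [0.4649, -0.1502, 0.229]
orientation: [-179.9, 0.2, -163.2]
force: [0.4, -0.8, 0.3]
opening: 0.0879
clock: 35.85
tool_pos: [0.4161, 0.0042, 0.2249]
orientation: [180.0, -0.1, -163.3]
force: [0.5, 0.9, 0.0]
opening: 0.0875
clock: 36.27
tool_pos: [0.4062, 0.2109, 0.2252]
orientation: [-180.0, -0.1, -163.2]
force: [0.8, 0.0, 0.3]
opening: 0.0878
clock: 36.68
tool_pos: [0.4052, 0.2707, 0.2251]
orientation: [-179.9, -0.1, -163.2]
force: [0.2, -0.2, -0.0]
opening: 0.0875
top yellow 375 (array([ 463.5, -152. ]), array([55.8, 40.1]), 16.5) top z 0.0777 rack dx,dy mm -1.4 0.1
top white 373 (array([ 481.7, -211.5]), array([55.6, 41.1]), 16.8) top z 0.0772 rack dx,dy mm -1.1 -0.2
top green 375 (array([ 498.9, -268.7]), array([55.8, 40.9]), 17.1) top z 0.0774 rack dx,dy mm -1.2 2.1
top red 374 (array([ 517.8, -329.1]), array([55.6, 41. ]), 15.3) top z 0.0773 rack dx,dy mm -0.6 0.8
scene yellow 304 (array([ 463.1, -148.5]), array([57. , 40.8]), 18.3) top z 0.0781 rack dx,dy mm -0.8 -0.5
scene white 288 (array([ 481.8, -207.2]), array([56.3, 42.2]), 18.4) top z 0.0782 rack dx,dy mm 0.1 -0.1
scene green 268 (array([ 498.7, -265.7]), array([56.4, 41.8]), 17.8) top z 0.0784 rack dx,dy mm -0.6 1.0
scene red 259 (array([ 516.9, -325.6]), array([58.4, 41.3]), 16.4) top z 0.078 rack dx,dy mm -0.5 0.4
```

View pics/t9.png

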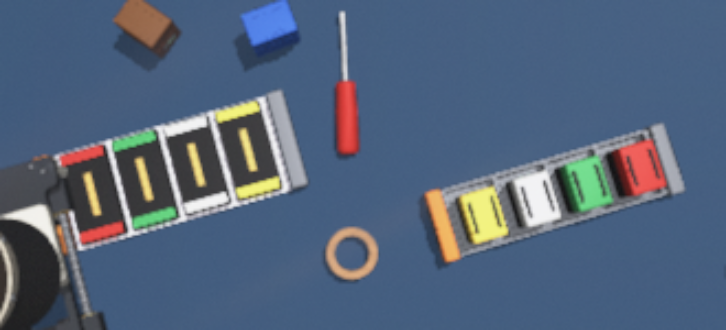

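View pics/s9.png

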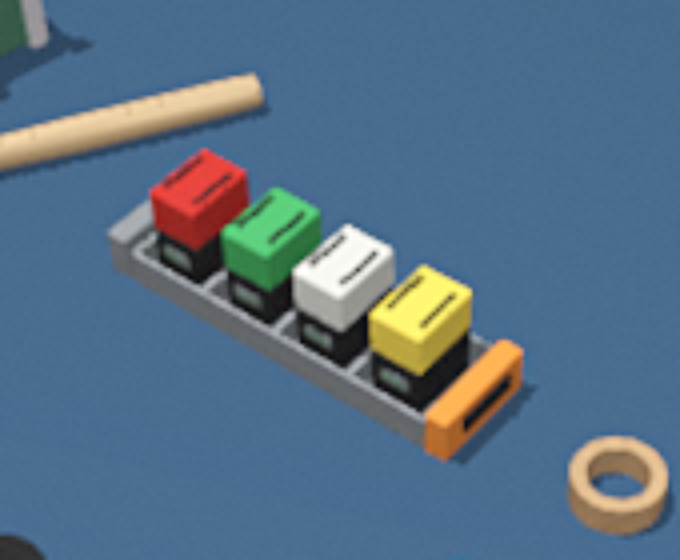

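All four packs stand upright in their pockets. From the rack's orange end the order is yellow (top crop (483,215)), white (536,197), green (587,183), red (640,167). The chargers are empty and the arm is clear.

```bash
python3 -c "
from plant import *
print(close_job())"
```

```text
the job is handed in; nothing more can be done
None
```

I moved all four packs into the rack in reverse order and handed the job in at about 37 s of the 112 s allowed. On the rail the order from orange was red, green, white, yellow; in the rack it is now yellow, white, green, red.

Each pack was lowered until the wrist force showed it on the pocket floor, and only then let go. The last checks were:

- **Height:** both cameras put the pack tops at 77 to 78 mm, which is what a pack standing on the 6 mm floor should read.
- **Position:** every pack is within about 2.5 mm of its pocket centre, against the 13 mm allowed.
- **Robot:** the arm is well clear of everything, with the gripper open.

The two cameras disagreed by 2 to 4 mm in world y, but the offset was the same for the packs and the rack, so it cancels out. No check failed.

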